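# Third hand: hold the bracket against the racking upright

### The arm

A 6-joint arm with a two-finger parallel gripper is mounted at the origin on the work surface. World frame = base frame: x ahead of the robot, y to its left, z up, the work surface at z = 0. Lengths are in m, angles in degrees, forces in N, time in s.
With the tool pointing down it reaches from about 0.375 to 0.9 m from the base axis. Payload 3.1 kg.
Tool frame: the origin (TCP) lies at the very end of the fingers, on their centre line; the grasp point (between the pads) lies 19 mm behind it (bot.hold_point_z is the z of the grasp point in the tool frame, in m); z points along the fingers, y is the line along which they close (so a half turn about z gives the same grasp; the last joint's range is limited). The gripper opens to 87 mm and grips with 3 to 60 N. Pads are 19 mm wide; open, the fingers measure 117 mm over their backs; the gripper's body (75 mm by 190 mm) begins 51 mm behind the grasp point.
Start: joints at [60.189, 30.224, 82.088, -0, 67.689, -10.227], TCP at [0.209, 0.589, 0.223] pointing down, gripper open.
Joint ranges: [-176.69, 176.69], [-43.24, 126.21], [12.49, 139.97], [-82, 262], [0, 151.66], [-163.58, 163.58]. Speed limits (degrees/s): [159.86, 159.86, 180, 180, 180, 180].

### API

Orientations are given as a 3x3 rotation matrix whose columns are the frame's x, y, z axes.
In Python, from rig import bot, capture, camera_model gives the robot as it stands.
- The arm moves only by the tool apply_moves, never from a script. Its argument "plan" is text: rows parted by semicolons, each of 6 numbers parted by spaces: the shift along the tool's x, y, z in units of 0.05 m (1.0 is 0.05 m), then the turn, a rotation vector about the tool's x, y, z in units of 360 degrees (1.0 is 360 degrees). In form: dx dy dz ax ay az; .... A call has 1 to 10 rows; each row shifts and turns the commanded pose from where the row before left it, along the tool's axes as they then stand; what a row does not reach is not made up. A row lasts 1/12 s, in which the tool goes at most 41.7 mm and 7.16 degrees, less where a joint would pass 70% of its speed; a pose out of reach is approached as far as the arm can. A call with a number of a shift or a turn outside -1 to 1 is refused whole. A call with a gripper value outside its range is refused whole. "gripper" is the gripper command: -1 is shut, 1 is fully open, values between are in proportion, set as the call begins (left out, the last holds). The fingers move at their own pace and stop on an object; the grip force is fixed at half the most. Time passes only in rows, so rows that do not move let the fingers close. It gives the time, the measured TCP pose, the force, the opening and the grip force at its end, in the units of the state.
- bot.read_state(): the state, without advancing time (a new reading comes with each control period).
- capture(name): name is "scene" or "side" or "wrist"; returns the picture (384x512x3 uint8, red, green, blue); there is no depth.
- camera_model(name): a dict with "vertical_fov" (degrees; the focal length in pixels is half the picture's height over the tangent of half this angle, whatever the lens; pixels are square), "cx", "cy" (the principal point, pixels), "position" and "rotation" of the camera in the world; the wrist camera has in their place "hand_eye" (4x4, takes a point from camera to tool coordinates, whose origin is the TCP and whose axes are the flange's). Camera axes: x right, y down, z forward; pixel columns grow to the right and rows downward; lengths in m; the calibration is good to about 2 mm. A picture is of the moment at which its call begins: read the wrist's pose just before it. camera_model takes no time and is no camera call.
- bot.hand_in(): hands the job in; it is judged then, once.
The state is a dict: "time_s": time; "joint_positions": joint angles; "qvel": joint speeds; "tau": joint torques, N m; "position": TCP position; "tcp_rot": TCP orientation; "force": force on the tool from outside, world axes, zero at the start; "moment": the same for the moment, N m; "opening": opening from 0.0 (shut) to 1.0 (fully open); "grasp_force": force on a finger pad.
Only numpy, scipy, OpenCV 4.12 (cv2) and the standard library are available. Lean on these libraries where they do the work, as an engineer would, in place of code of your own. Each camera call takes 0.05 s, during which the arm holds its last target. There are 200 camera calls.

### The job

On the van's bench, pick up the larger of the two aluminium brackets by its web and hold it in the air with its plate flat on the front face of the dark racking upright held by the vise, the plate's sides in line with the upright's sides and its top edge level with the upright's top edge. Press it there with a steady push of about 10 N, so that your mate can drive the screws, and finish the program still holding and pressing; do not shove hard, and leave the small bracket, bin, screwdriver and jar where they are.

Things in the scene. Friction and masses are not known exactly. Their poses are not given: they have to be found in the camera images.
- bracket: Larger of two plain aluminium T-shaped brackets, standing on the bench, 0.15-0.31 kg. Origin: on the plate's flat outer face, middle of its bottom edge; x points out of that face, y along its width, z up. Plate x -6..0, y -30..30, z 0..75 mm; web, square on the plate's middle, x -66..-6, y -6..6, z 0..65 mm. Pinch the web across y from above at about x -35, z 45 mm.
- bracket_top (a point): The middle of the top edge of the bracket's flat face: 75 mm above the bracket's origin, same axes.
- vise: Blue bench vise fixed to the bench, 0.15 m tall, clamping a steel carrier for the upright. Origin: on the bench (z = 0), straight below the upright's front face at rest. x is the direction in which to push (into the face), y along the face's width, z up. Carrier, jaws and base lie at x 55..240, y -70..160 mm; the space before the face (negative x) is free.
- upright: Short piece of dark steel racking upright with two rows of square holes, 60 mm wide, 30 mm deep, from 20 to 160 mm over the bench. Flat front face at its x = 0. Axes as the vise's; origin coincides with the vise's at rest. It sits on rubber buffers and yields along +x when pushed, like a spring: 1 mm for each 1 N (10 N = 10 mm), up to 25 mm, and springs back.
- upright_top (a point): The middle of the top edge of the upright's front face: 160 mm above the upright's origin, same axes; it moves with the upright.
- small_bracket: Bystander: a smaller bracket of the same shape, plate 60 mm wide and 45 mm tall, web 34 mm deep and 35 mm tall. Origin and axes as for the larger one. The two may stand in either place.
- parts_bin: Bystander: red open stock bin, 150 x 100 mm, 72 mm tall, origin at the centre of its underside.
- screwdriver: Bystander: screwdriver lying on the bench, about 200 mm long along its x axis.
- jar: Bystander: jar, 60 mm across, 85 mm tall, origin at the centre of its underside.

How it is judged (in metres and radians):
On the way:
1. the larger bracket is picked up, its underside clear of the bench by 30 mm (height (world z) of bracket above 0.03 m and contact force between the fingers and bracket above 1 N), for 0.2 s.
At the end, for the whole second after the job is handed in: Ends holding: the larger bracket, in the fingers and off the bench, presses on the upright with 6 to 14 N through the last second, at rest, flat on its face (4 mm, 0.08 rad) and vertical (0.08 rad), sides and top edge in line with the upright's within 7 mm (contact force between bracket and upright between 6 and 14 N and contact force between the fingers and bracket above 1 N and height (world z) of bracket above 0.06 m and x of bracket_top in the frame of upright_top between -0.004 and 0.004 m and y of bracket_top in the frame of upright_top between -0.007 and 0.007 m and z of bracket_top in the frame of upright_top between -0.007 and 0.007 m and angle between the x axis of bracket and the x axis of upright, either way round below 0.08 rad and angle between bracket's own z axis and vertical below 0.08 rad and linear speed of bracket below 0.01 m/s); the arm keeps its last pose, push and grip.
It fails at once if the bracket is shoved against the upright with more than 22 N (contact force between bracket and upright above 22 N).
It fails at once if a bystander is moved by more than 30 mm (distance of any of small_bracket, parts_bin, screwdriver, jar from where it was at the start of the episode above 0.03 m).
It also fails if it takes over 43 s, if anything falls off the work surface, if the arm or the gripper's body presses on something with over 40 N, if the wrist force passes 120 N, or if a joint passes its speed limit or range.

## Working session

There is one attempt and no reset: what is moved stays moved. The work goes in short steps, Python scripts to look and compute and a tool call to move; the robot and the scene stay as the last step left them, time stands still between calls to the robot, and variables do not carry over. Pictures are saved under pics/ and viewed, at most 10 in all, crops included, and the job is handed in when it is done.

Besides the shell and the picture viewer there is one more tool, called after "Request:" as name(argument=value, ...) on one line, values as JSON. apply_moves: Moves the arm, as the interface text tells. Its arguments: {"type":"object","properties":{"plan":{"type":"string"},"gripper":{"type":"number"}},"required":["plan"]}

```bash
ls; mkdir -p pics
python3 - <<'E'
from rig import bot,capture,camera_model
import cv2,numpy as np
for n in("scene","side","wrist"):
    s=bot.read_state(); im=capture(n); cv2.imwrite(f"pics/{n}0.png",im[:,:,::-1]); m=camera_model(n); print(n,m)
print(s); print(bot.hold_point_z)
E
```

```text
pics
scene {'vertical_fov': 44.866857014176134, 'cx': 257.47542668771297, 'cy': 197.45727232690794, 'position': array([ 1.13487611, -0.08307858,  0.67785644]), 'rotation': array([[ 0.32617788,  0.64062303, -0.69513317],
       [ 0.94521481, -0.21067685,  0.24936765],
       [ 0.01330219, -0.73838838, -0.67424451]])}
side {'vertical_fov': 43.49406642335612, 'cx': 253.70101629767117, 'cy': 193.85334572550104, 'position': array([ 0.0749228 , -0.38165415,  0.96291255]), 'rotation': array([[ 0.67711464, -0.5760349 ,  0.45792964],
       [-0.7357802 , -0.5198445 ,  0.43403823],
       [-0.01196897, -0.6308292 , -0.7758294 ]])}
wrist {'vertical_fov': 69.96796113695129, 'cx': 258.16127875942215, 'cy': 194.46551598243013, 'hand_eye': array([[ 4.04071524e-04, -9.68585903e-01, -2.48678880e-01,
         6.88014088e-02],
       [ 9.99999136e-01,  8.02170518e-05,  1.31243179e-03,
        -1.09783468e-03],
       [-1.25125465e-03, -2.48679195e-01,  9.68585098e-01,
        -1.61738344e-01],
       [ 0.00000000e+00,  0.00000000e+00,  0.00000000e+00,
         1.00000000e+00]])}
{'time_s': 0.1, 'joint_positions': array([ 6.01882123e+01,  3.02736766e+01,  8.21470059e+01,  1.29693941e-03,
        6.76896370e+01, -1.02288665e+01]), 'qvel': array([-0.03643869, -0.16081746, -0.09595291, -0.06249789, -0.0137161 ,
        0.1160749 ]), 'tau': array([-4.40433869e-04, -4.40988994e+01, -1.77151376e+01,  6.34577125e-02,
        5.33505587e-02, -5.68507085e-05]), 'position': array([0.20914098, 0.58829099, 0.22168041]), 'tcp_rot': array([[-9.42154339e-01,  3.35177938e-01, -9.75406140e-04],
       [ 3.35179161e-01,  9.42152946e-01, -1.66022030e-03],
       [ 3.62512552e-04, -1.89111957e-03, -9.99998146e-01]]), 'force': array([-0.50984959,  1.12854991, -0.83076199]), 'moment': array([ 0.00727973,  0.0265598 , -0.0071138 ]), 'grasp_force': 0.0, 'opening': 0.9988696988224955}
-0.0187
```

Run:
```python
import cv2,numpy as np
a=cv2.imread("pics/scene0.png");b=cv2.imread("pics/side0.png")
cv2.imwrite("pics/s0big.png",cv2.resize(a,(800,600),interpolation=cv2.INTER_CUBIC))
cv2.imwrite("pics/d0big.png",cv2.resize(b,(800,600),interpolation=cv2.INTER_CUBIC))
```

```text
(no output)
```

View pics/s0big.png

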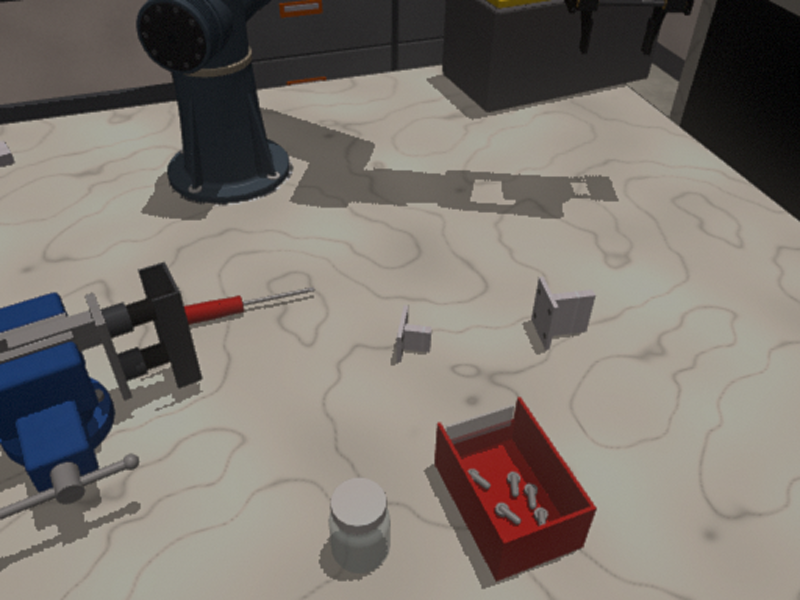

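View pics/d0big.png

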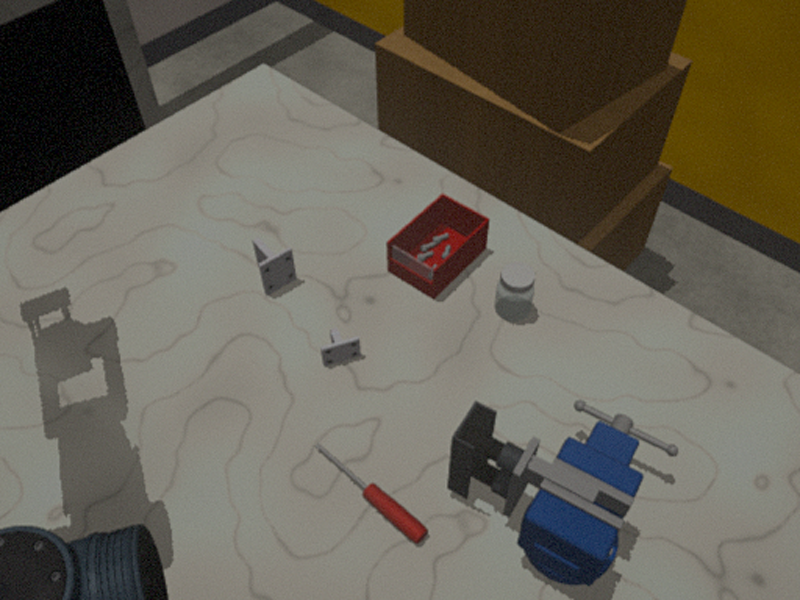

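Both views show the large bracket (scene ≈(560,315), side ≈(275,270) at 800×600 scale), the small one at (412,335)/(340,350), and the upright at (172,325)/(472,450). I'll enlarge the corners.

Run:
```python
import cv2,numpy as np
a=cv2.imread("pics/scene0.png");b=cv2.imread("pics/side0.png")
def crop(im,x,y,w=66,h=50,k=6):
    c=cv2.resize(im[y:y+h,x:x+w],None,fx=k,fy=k,interpolation=cv2.INTER_CUBIC)
    c=cv2.convertScaleAbs(c,alpha=1.6)
    for i in range(0,w,10):
        cv2.line(c,(i*k,0),(i*k,5),(0,255,0),1); cv2.putText(c,str(x+i),(i*k,16),0,.35,(0,0,255),1)
    for i in range(0,h,10):
        cv2.line(c,(0,i*k),(5,i*k),(0,255,0),1); cv2.putText(c,str(y+i),(6,i*k+4),0,.35,(0,0,255),1)
    return c
def u(im,x,y):  # upright: taller
    return cv2.resize(crop(im,x,y,100,90,4),(396,300)) 
top=np.hstack([crop(a,328,172),crop(b,145,145)])
bot=np.hstack([crop(a,75,165,99,100,4)[:300],crop(b,270,250,99,90,4)[:300]])
h=np.vstack([top,bot[:, :792]]); print(h.shape); cv2.imwrite("pics/m0.png",h)
```

```text
(600, 792, 3)
```

View pics/m0.png

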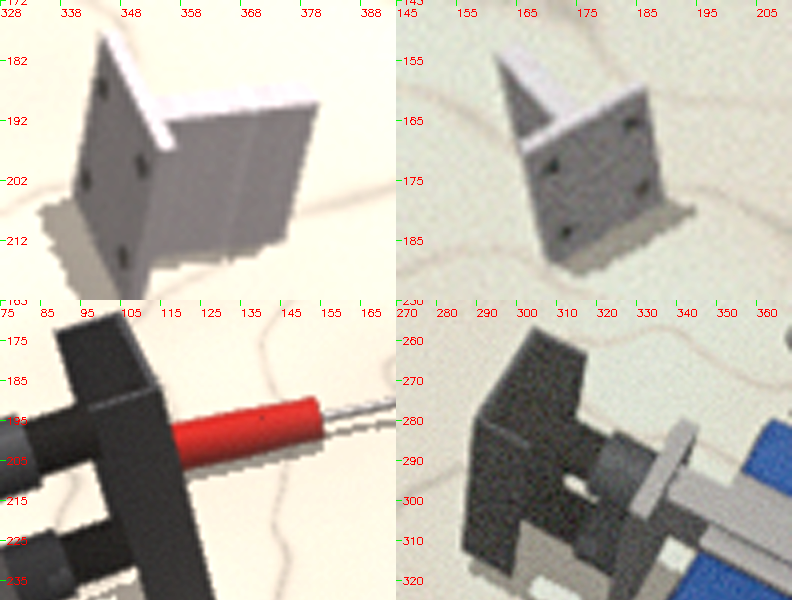

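The crops show the bracket's flat face towards the side camera (top edge side (166,170)–(186,160)), web pointing away. The upright's front-face top edge is side (289,279)–(304,257), scene (115,187)–(107,168).

```bash
cat > h.py <<'E'
from rig import bot,capture,camera_model
import cv2,numpy as np
def ray(n,p,st=None):
    m=camera_model(n); f=192/np.tan(np.radians(m["vertical_fov"]/2))
    d=np.array([(p[0]-m["cx"])/f,(p[1]-m["cy"])/f,1])
    if n=="wrist":
        H=m["hand_eye"];R=np.array(st["tcp_rot"])
        return R@H[:3,3]+st["position"],R@H[:3,:3]@d
    return np.array(m["position"]),np.array(m["rotation"])@d
def onz(n,p,z,st=None):
    o,d=ray(n,p,st); return o+d*(z-o[2])/d[2]
def tri(*rs):
    A=0;b=0
    for o,d in rs:
        d=d/np.linalg.norm(d);P=np.eye(3)-np.outer(d,d);A=A+P;b=b+P@o
    return np.linalg.solve(A,b)
E
python3 - <<'E'
from h import *
np.set_printoptions(precision=4,suppress=True)
for nm,n,z,ps in[("br flat top scene","scene",.075,[(344.8,178.5),(355.5,197)]),("br flat top side","side",.075,[(186.3,160.2),(166.4,170.4)]),
 ("upr front top scene","scene",.16,[(106.7,168),(115.2,187)]),("upr back scene","scene",.16,[(88.7,173),(97,192)]),
 ("upr front side","side",.16,[(289.2,278.7),(304.2,257)]),("upr back side","side",.16,[(302.7,286.2),(316.7,263)]),
 ("web end","scene",.065,[(381.3,188.7),(354,191)]),("small","scene",.045,[(259,198),(258,209)])]:
    P=[onz(n,p,z) for p in ps]; d=P[1]-P[0]
    print(nm,P,np.mean(P,0),"len",np.hypot(*d[:2]),"ang",np.degrees(np.arctan2(d[1],d[0])))
print(tri(ray("scene",(106.7,168)),ray("side",(289.2,278.7))),tri(ray("scene",(115.2,187)),ray("side",(304.2,257))))
E
```

```text
br flat top scene [array([0.5148, 0.326 , 0.075 ]), array([0.5713, 0.3203, 0.075 ])] [0.543  0.3232 0.075 ] len 0.05681298752542111 ang -5.774036303612183
br flat top side [array([0.5655, 0.3158, 0.075 ]), array([0.509 , 0.3269, 0.075 ])] [0.5373 0.3213 0.075 ] len 0.057629609518410514 ang 168.88869538419647
upr front top scene [array([ 0.4452, -0.1189,  0.16  ]), array([ 0.5015, -0.1105,  0.16  ])] [ 0.4733 -0.1147  0.16  ] len 0.05696261508071026 ang 8.485464761619024
upr back scene [array([ 0.4496, -0.1499,  0.16  ]), array([ 0.5049, -0.1405,  0.16  ])] [ 0.4773 -0.1452  0.16  ] len 0.05611339269307391 ang 9.610024829198517
upr front side [array([ 0.4424, -0.1211,  0.16  ]), array([ 0.4983, -0.1121,  0.16  ])] [ 0.4703 -0.1166  0.16  ] len 0.056664270555315976 ang 9.116696329513294
upr back side [array([ 0.4471, -0.1497,  0.16  ]), array([ 0.5039, -0.1383,  0.16  ])] [ 0.4755 -0.144   0.16  ] len 0.05792485758758781 ang 11.362360176864916
web end [array([0.556 , 0.3881, 0.065 ]), array([0.5451, 0.3326, 0.065 ])] [0.5506 0.3604 0.065 ] len 0.05661679250853879 ang -101.1307367902209
small [array([0.4849, 0.1534, 0.045 ]), array([0.5145, 0.141 , 0.045 ])] [0.4997 0.1472 0.045 ] len 0.032107738761194875 ang -22.68638293538019
[ 0.4431 -0.1198  0.1582] [ 0.4993 -0.111   0.158 ]
```

Request:
apply_moves(plan="0 0 0 0 0 0.0195;0 0 0 0 0 0.0195;0 0 0 0 0 0.0195;0 0 0 0 0 0.0195;0 0 0 0 0 0.0195;0 0 0 0 0 0.0195;0 0 0 0 0 0.0195;0 0 0 0 0 0.0195;0 0 0 0 0 0.0195;0 0 0 0 0 0.0195", gripper=1)

```text
time_s: 0.98
position: [0.2093, 0.5886, 0.2221]
tcp_rot: [[0.002, 1.0, -0.0], [1.0, -0.002, -0.001], [-0.001, -0.0, -1.0]]
force: [0.6, -0.4, 0.7]
opening: 1.003
grasp_force: 0.0
```

Request:
apply_moves(plan="0 0 0 0 0 0.014;0 0 0 0 0 0.0142;0 0 0 0 0 0")

```text
time_s: 1.23
position: [0.2093, 0.5886, 0.2222]
tcp_rot: [[0.174, 0.985, -0.0], [0.985, -0.174, -0.001], [-0.001, -0.0, -1.0]]
force: [1.0, -0.3, 0.7]
opening: 0.999
grasp_force: 0.0
```

```bash
cat >> h.py <<'E'
def shift(T):
    s=bot.read_state();R=np.array(s["tcp_rot"]);p=np.array(s["position"])
    print("pos",p.round(4),"yaw",np.degrees(np.arctan2(R[1,1],R[0,1])).round(2),"z",R[:,2].round(4),"t",s["time_s"],"f",np.round(s["force"],2),"shift units",(R.T@(np.array(T)-p)/.05).round(3))
E
python3 -c "
from h import *
shift([.546,.3565,.2])"
```

```text
pos [0.2093 0.5886 0.2222] yaw -10.02 z [-4.e-04 -7.e-04 -1.e+00] t 1.2333 f [ 0.97 -0.32  0.7 ] shift units [-3.399  7.439  0.444]
```

Request:
apply_moves(plan="-0.34 0.744 0.044 0 0 0;-0.34 0.744 0.044 0 0 0;-0.34 0.744 0.044 0 0 0;-0.34 0.744 0.044 0 0 0;-0.34 0.744 0.044 0 0 0;-0.34 0.744 0.044 0 0 0;-0.34 0.744 0.044 0 0 0;-0.34 0.744 0.044 0 0 0;-0.34 0.744 0.044 0 0 0;-0.34 0.744 0.044 0 0 0")

```text
time_s: 2.07
position: [0.5478, 0.3557, 0.2003]
tcp_rot: [[0.17, 0.985, -0.001], [0.985, -0.17, -0.0], [-0.0, -0.001, -1.0]]
force: [1.1, 0.3, 0.4]
opening: 1.001
grasp_force: 0.0
```

Request:
apply_moves(plan="0 0 0 0 0 0;0 0 0 0 0 0;0 0 0 0 0 0")

```text
time_s: 2.32
position: [0.546, 0.3569, 0.2]
tcp_rot: [[0.172, 0.985, -0.002], [0.985, -0.172, -0.0], [-0.0, -0.002, -1.0]]
force: [0.2, -0.9, -0.2]
opening: 1.001
grasp_force: 0.0
```

```bash
python3 -c "
from h import *
shift([.546,.3565,.2])
im=capture('wrist');cv2.imwrite('pics/w1.png',cv2.convertScaleAbs(cv2.resize(im[:,:,::-1],(800,600),interpolation=cv2.INTER_CUBIC),alpha=1.5))
cv2.imwrite('pics/w1raw.png',im[:,:,::-1])"
```

```text
pos [0.546  0.3569 0.2   ] yaw -9.91 z [-1.8e-03 -2.0e-04 -1.0e+00] t 2.3167 f [ 0.23 -0.94 -0.18] shift units [-0.008  0.002  0.   ]
```

View pics/w1.png

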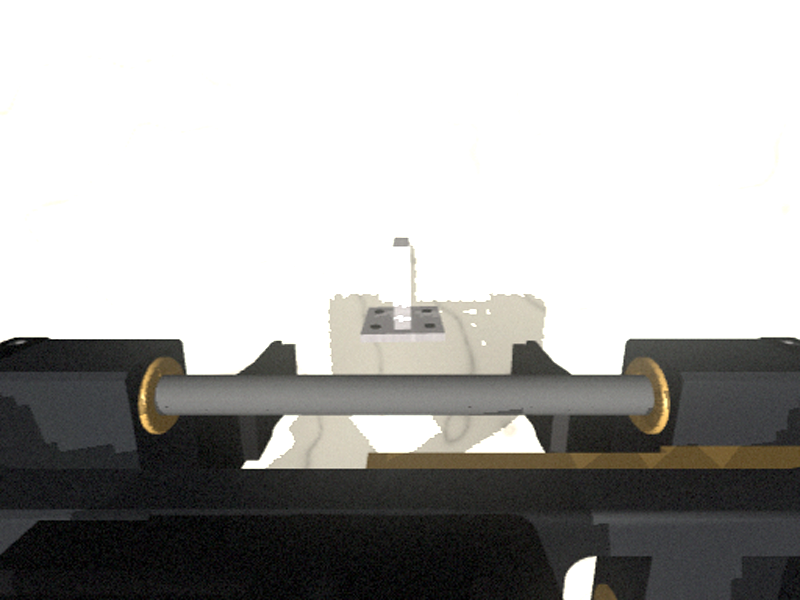

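The wrist view shows the bracket from above: the plate's top edge at (361–445, 338) and the web up to (402,240), nearly aligned. I'll take a closer crop.

```bash
python3 -c "
import cv2
im=cv2.imread('pics/w1raw.png')
x,y,w,h,k=215,145,90,80,7
c=cv2.resize(im[y:y+h,x:x+w],None,fx=k,fy=k,interpolation=cv2.INTER_CUBIC)
for i in range(0,w,10): cv2.putText(c,str(x+i),(i*k,10),0,.35,(0,0,255),1); cv2.line(c,(i*k,0),(i*k,4),(0,255,0))
for i in range(0,h,10): cv2.putText(c,str(y+i),(4,i*k+4),0,.35,(0,0,255),1); cv2.line(c,(0,i*k),(4,i*k),(0,255,0))
cv2.imwrite('pics/w1c.png',c)"
```

```text
(no output)
```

View pics/w1c.png

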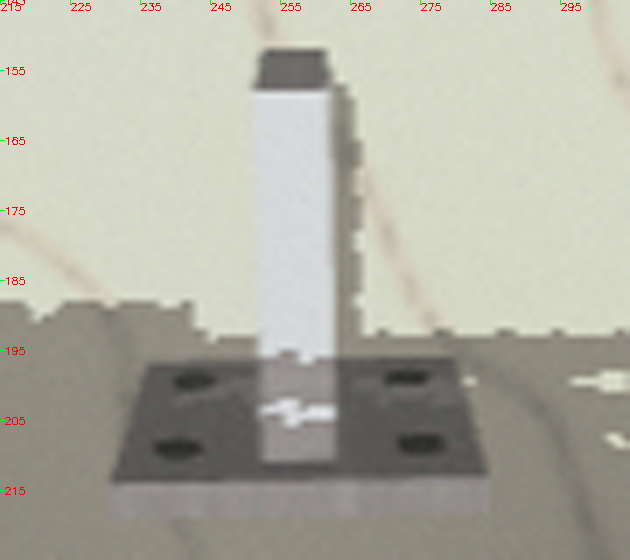

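Run:
```python
from h import *
np.set_printoptions(precision=4,suppress=True)
s=bot.read_state()
for nm,z,ps in[("flat",.075,[(230.7,218.9),(284.7,218.6)]),("back",.075,[(231,213.7),(284.7,213)]),("webend",.065,[(251,157.9),(262.1,157.9)]),("webroot",.065,[(252.1,211),(263,211)])]:
    P=[onz("wrist",p,z,s) for p in ps];d=P[1]-P[0];m=np.mean(P,0)
    print(nm,m,np.hypot(*d[:2]),np.degrees(np.arctan2(d[1],d[0])))
    if nm=="webend":e=m
    if nm=="flat":f=m
d=f-e;print("web dir",np.degrees(np.arctan2(d[1],d[0])))
```

```text
flat [0.5376 0.3241 0.075 ] 0.05965806055443815 -9.447215010341477
back [0.5388 0.3303 0.075 ] 0.059026721610261026 -9.000908643027438
webend [0.5476 0.3893 0.065 ] 0.011992727297437743 -9.80777603597962
webroot [0.5384 0.3298 0.065 ] 0.012369838642591651 -9.786690890782099
web dir -98.74266400444908
```

Request:
apply_moves(plan="0.022 -0.062 0.5 0 0 0;0 0 0.6 0 0 0;0 0 0.6 0 0 0;0 0 0.5 0 0 0;0 0 0.4 0 0 0;0 0 0.4 0 0 0;0 0 0.3 0 0 0;0 0 0.18 0 0 0;0 0 0 0 0 0;0 0 0 0 0 0")

```text
time_s: 3.2
position: [0.5428, 0.3597, 0.0267]
tcp_rot: [[0.171, 0.985, -0.0], [0.985, -0.171, -0.0], [-0.0, -0.0, -1.0]]
force: [-0.6, 0.5, -0.1]
opening: 1.0
grasp_force: 0.0
```

Request:
apply_moves(plan="0 0 0 0 0 0;0 0 0 0 0 0;0 0 0 0 0 0;0 0 0 0 0 0;0 0 0 0 0 0;0 0 0 0 0 0;0 0 0 0 0 0;0 0 0 0 0 0;0 0 0 0 0 0;0 0 0 0 0 0", gripper=-1)

```text
time_s: 4.03
position: [0.5437, 0.3588, 0.0265]
tcp_rot: [[0.173, 0.985, -0.0], [0.985, -0.173, -0.0], [-0.0, -0.0, -1.0]]
force: [-0.6, 0.0, -0.0]
opening: 0.323
grasp_force: 0.0
```

```bash
python3 -c "
from h import *
shift([.5,.36,.026])"
```

```text
pos [0.5437 0.3588 0.0265] yaw -9.94 z [-1.e-04 -0.e+00 -1.e+00] t 4.0333 f [-0.58  0.04 -0.01] shift units [-0.127 -0.864  0.01 ]
```

Request:
apply_moves(plan="0 0 0 0 0 0;0 0 0 0 0 0;0 0 0 0 0 0;0 0 0 0 0 0;0 0 0 0 0 0;0 0 0 0 0 0;0 0 0 0 0 0")

```text
time_s: 4.62
position: [0.5438, 0.3588, 0.0265]
tcp_rot: [[0.173, 0.985, 0.0], [0.985, -0.173, 0.0], [0.0, 0.0, -1.0]]
force: [-0.1, 0.6, -0.1]
opening: 0.136
grasp_force: 29.9
```

Request:
apply_moves(plan="0 0 -0.1 0 0 0;0 0 -0.3 0 0 0;0 0 -0.4 0 0 0;0 0 -0.4 0 0 0;0 0 -0.4 0 0 0;0 0 -0.4 0 0 0;0 0 0 0 0 0;0 0 0 0 0 0;0 0 0 0 0 0;0 0 0 0 0 0")

```text
time_s: 5.45
position: [0.5422, 0.3582, 0.1247]
tcp_rot: [[0.173, 0.985, -0.004], [0.985, -0.173, -0.002], [-0.002, -0.003, -1.0]]
force: [0.2, -0.3, -2.5]
opening: 0.135
grasp_force: 29.9
```

```bash
python3 -c "
from h import *
shift([.459,0.0,.111])"
```

```text
pos [0.5422 0.3582 0.1247] yaw -9.94 z [-0.0036 -0.0016 -1.    ] t 5.45 f [ 0.23 -0.3  -2.52] shift units [-7.343 -0.403  0.291]
```

Request:
apply_moves(plan="0 0 0 0 0 -0.0134;0 0 0 0 0 -0.0134;0 0 0 0 0 -0.0134;0 0 0 0 0 -0.0133;-0.2 -0.08 0 0 0 0;-0.4 -0.16 0 0 0 0;-0.6 -0.24 0 0 0 0;-0.6 -0.24 0 0 0 0;-0.6 -0.24 0 0 0 0;-0.6 -0.24 0 0 0 0")

```text
time_s: 6.28
position: [0.507, 0.1991, 0.1256]
tcp_rot: [[-0.16, 0.987, -0.002], [0.987, 0.16, -0.001], [-0.0, -0.003, -1.0]]
force: [0.5, -1.5, -2.2]
opening: 0.135
grasp_force: 29.9
```

Request:
apply_moves(plan="-0.6 -0.24 0 0 0 0;-0.6 -0.24 0 0 0 0;-0.6 -0.24 0 0 0 0;-0.6 -0.24 0 0 0 0;-0.6 -0.24 0 0 0 0;-0.6 -0.24 0 0 0 0;-0.4 -0.2 0 0 0 0;-0.22 -0.12 0 0 0 0;0 0 0 0 0 0;0 0 0 0 0 0")

```text
time_s: 7.12
position: [0.4552, -0.0221, 0.1262]
tcp_rot: [[-0.158, 0.987, -0.002], [0.987, 0.158, 0.001], [0.001, -0.001, -1.0]]
force: [0.4, 0.9, -3.0]
opening: 0.135
grasp_force: 29.9
```

Request:
apply_moves(plan="0 0 0 0 0 0;0 0 0 0 0 0;0 0 0 0 0 0")

```text
time_s: 7.37
position: [0.4561, -0.0206, 0.1265]
tcp_rot: [[-0.163, 0.987, -0.0], [0.987, 0.163, 0.0], [0.0, -0.0, -1.0]]
force: [0.6, -0.4, -1.6]
opening: 0.135
grasp_force: 29.9
```

```bash
python3 -c "
from h import *
shift([.4566,-0.0218,.111])
a=capture('scene')[:,:,::-1];b=capture('side')[:,:,::-1];w=capture('wrist')[:,:,::-1]
cv2.imwrite('pics/a2.png',a);cv2.imwrite('pics/b2.png',b);cv2.imwrite('pics/wr2.png',w)
def crop(im,x,y,w,h,k):
    c=cv2.convertScaleAbs(cv2.resize(im[y:y+h,x:x+w],None,fx=k,fy=k,interpolation=cv2.INTER_CUBIC),alpha=1.5)
    for i in range(0,w,10): cv2.putText(c,str(x+i),(i*k,10),0,.35,(0,0,255),1); cv2.line(c,(i*k,0),(i*k,4),(0,255,0))
    for i in range(0,h,10): cv2.putText(c,str(y+i),(4,i*k+4),0,.35,(0,0,255),1); cv2.line(c,(0,i*k),(4,i*k),(0,255,0))
    return c
t=np.hstack([crop(a,75,130,100,100,4),crop(b,240,220,100,100,4)])
cv2.imwrite('pics/m2.png',np.vstack([t,crop(w,160,150,200,50,4)]))
"
```

```text
pos [ 0.4561 -0.0206  0.1265] yaw 9.39 z [-2.e-04  1.e-04 -1.e+00] t 7.3667 f [ 0.57 -0.43 -1.62] shift units [-0.026  0.006  0.309]
```

View pics/m2.png

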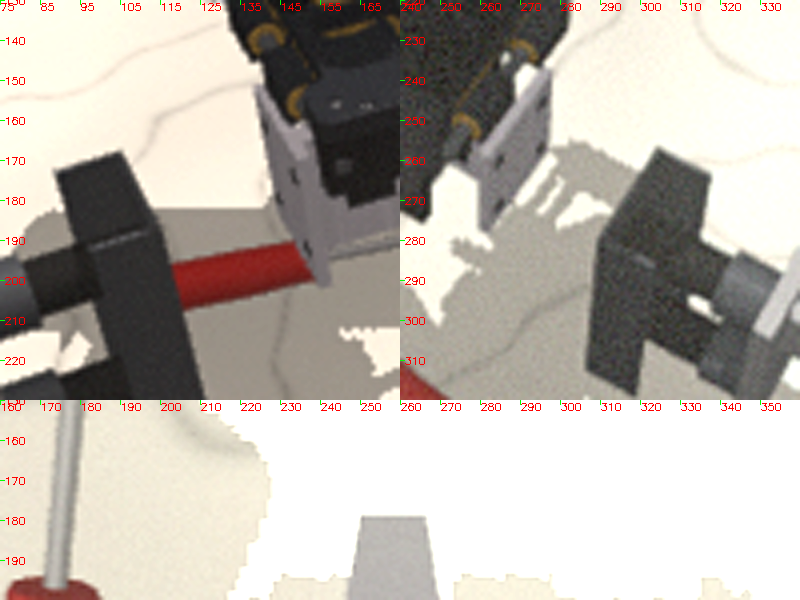

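The montage shows the bracket upright before the face (side: top corners (261,257),(278,238)), about 60 mm off, looking parallel. I'll check by rays.

Run:
```python
from h import *
np.set_printoptions(precision=4,suppress=True)
def q(nm,n,z,ps):
    P=[onz(n,p,z) for p in ps];d=P[1]-P[0];print(nm,*P,np.mean(P,0),np.hypot(*d[:2]),np.degrees(np.arctan2(d[1],d[0])))
q("br top side","side",.175,[(260.7,258.),(277.8,237.5)])
q("br bot side","side",.100,[(261.7,277.8),(277.7,252)])
q("up top side","side",.16,[(290,280),(304.2,257.3)])
q("br top scene","scene",.175,[(139,151.2),(151,168.5)])
q("br bot scene near","scene",.1,[(154.5,201.5),(156.5,201.5)])
# holes rows etc: bottom of upright z=.02
q("up bot side","side",.02,[(287,312),(299,319)])
im=cv2.imread("pics/b2.png");
```

```text
br top side [ 0.4331 -0.0573  0.175 ] [ 0.4904 -0.0508  0.175 ] [ 0.4618 -0.054   0.175 ] 0.05765519267215429 6.4814130994843
br bot side [ 0.434  -0.0592  0.1   ] [ 0.5021 -0.0431  0.1   ] [ 0.4681 -0.0511  0.1   ] 0.06997598605753691 13.290334721346566
up top side [ 0.4413 -0.124   0.16  ] [ 0.4978 -0.1125  0.16  ] [ 0.4695 -0.1183  0.16  ] 0.0576640033273474 11.431017057554717
br top scene [ 0.4341 -0.0585  0.175 ] [ 0.4899 -0.0464  0.175 ] [ 0.462  -0.0524  0.175 ] 0.057096582077599295 12.264470387449053
br bot scene near [ 0.4909 -0.0508  0.1   ] [ 0.4921 -0.0473  0.1   ] [ 0.4915 -0.049   0.1   ] 0.003620599813832911 71.781475607719
up bot side [ 0.4428 -0.123   0.02  ] [ 0.4476 -0.1516  0.02  ] [ 0.4452 -0.1373  0.02  ] 0.028965003543310355 -80.42398368154468
```

Request:
apply_moves(plan="-0.1 0 0.06 0 0 0;-0.2 0 0.06 0 0 0;-0.2 0 0.06 0 0 0;-0.2 0 0.06 0 0 0;-0.2 0 0.06 0 0 0;-0.1 0 0 0 0 0;0 0 0 0 0 0;0 0 0 0 0 0;0 0 0 0 0 0")

```text
time_s: 8.27
position: [0.4639, -0.0706, 0.1115]
tcp_rot: [[-0.162, 0.987, -0.0], [0.987, 0.162, 0.0], [0.0, -0.0, -1.0]]
force: [-0.8, 0.3, -2.8]
opening: 0.135
grasp_force: 29.9
```

Request:
apply_moves(plan="0 0 0 0 0 0;0 0 0 0 0 0;0 0 0 0 0 0")

```text
time_s: 8.52
position: [0.4642, -0.0704, 0.1117]
tcp_rot: [[-0.163, 0.987, 0.0], [0.987, 0.163, -0.0], [-0.0, 0.0, -1.0]]
force: [0.5, 0.1, -2.3]
opening: 0.135
grasp_force: 29.9
```

Request:
apply_moves(plan="-0.04 0 0 0 0 0;-0.04 0 0 0 0 0;-0.04 0 0 0 0 0;-0.04 0 0 0 0 0;-0.04 0 0 0 0 0;-0.04 0 0 0 0 0;0 0 0 0 0 0;0 0 0 0 0 0;0 0 0 0 0 0;0 0 0 0 0 0")

```text
time_s: 9.35
position: [0.4661, -0.0823, 0.1115]
tcp_rot: [[-0.162, 0.987, -0.0], [0.987, 0.162, 0.0], [0.0, -0.0, -1.0]]
force: [0.1, 2.4, -2.2]
opening: 0.137
grasp_force: 29.9
```

```bash
python3 -c "
from h import *
shift([.4663,-.081,.1115])
s=bot.read_state();print(np.array(s['tcp_rot'])[:,0]@s['force'],s['moment'])
a=capture('scene')[:,:,::-1];b=capture('side')[:,:,::-1]
cv2.imwrite('pics/a3.png',a);cv2.imwrite('pics/b3.png',b)
def crop(im,x,y,w,h,k):
    c=cv2.convertScaleAbs(cv2.resize(im[y:y+h,x:x+w],None,fx=k,fy=k,interpolation=cv2.INTER_CUBIC),alpha=1.7)
    for i in range(0,w,10): cv2.putText(c,str(x+i),(i*k,10),0,.35,(0,0,255),1); cv2.line(c,(i*k,0),(i*k,4),(0,255,0))
    for i in range(0,h,10): cv2.putText(c,str(y+i),(4,i*k+4),0,.35,(0,0,255),1); cv2.line(c,(0,i*k),(4,i*k),(0,255,0))
    return c
cv2.imwrite('pics/m3.png',np.hstack([crop(a,75,150,66,95,6),crop(b,260,235,66,95,6)]))
"
```

```text
pos [ 0.4661 -0.0823  0.1115] yaw 9.33 z [-1.e-04  2.e-04 -1.e+00] t 9.35 f [ 0.07  2.4  -2.19] shift units [0.026 0.008 0.001]
2.351627901293254 [ 0.31148346 -0.07570439  0.12082893]
```

View pics/m3.png

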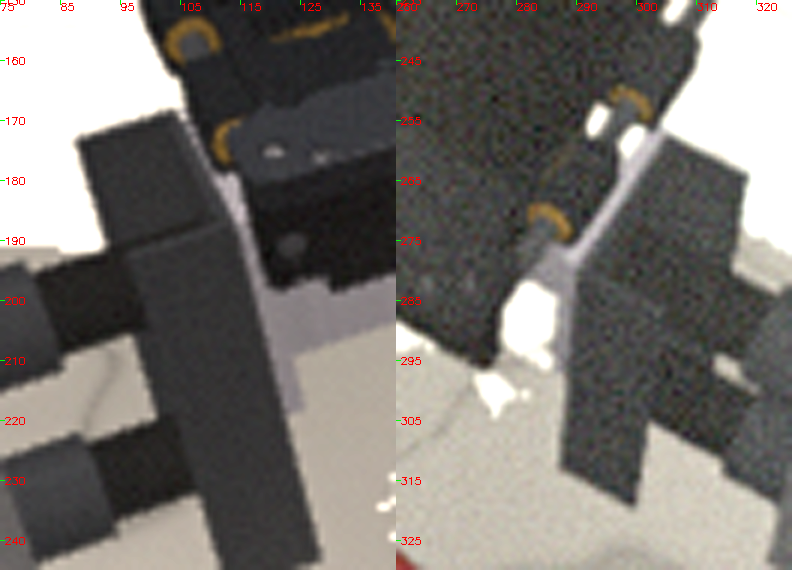

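Contact is made at about 2.3 N. Plate top and sides line up with the upright's edges in both views (top corner at side (290,279)). Now press further.

Request:
apply_moves(plan="-0.03 0 0 0 0 0;-0.03 0 0 0 0 0;-0.03 0 0 0 0 0;-0.03 0 0 0 0 0;0 0 0 0 0 0;0 0 0 0 0 0;0 0 0 0 0 0;0 0 0 0 0 0;0 0 0 0 0 0")

```text
time_s: 10.2
position: [0.4667, -0.0874, 0.1115]
tcp_rot: [[-0.162, 0.987, -0.001], [0.987, 0.162, 0.002], [0.002, -0.0, -1.0]]
force: [0.6, 7.6, 0.0]
opening: 0.134
grasp_force: 29.9
```

```bash
python3 -c "
from h import *
shift([.4663,-.081,.1115])
s=bot.read_state();print(np.array(s['tcp_rot'])[:,0]@s['force'],s['moment'])"
```

```text
pos [ 0.4667 -0.0874  0.1115] yaw 9.33 z [-8.0e-04  1.9e-03 -1.0e+00] t 10.2 f [0.6  7.62 0.04] shift units [0.127 0.012 0.001]
7.420905828995321 [ 1.05037532 -0.18325462  0.27675701]
```

Request:
apply_moves(plan="-0.02 0 0 0 0 0;-0.02 0 0 0 0 0;-0.02 0 0 0 0 0;0 0 0 0 0 0;0 0 0 0 0 0;0 0 0 0 0 0;0 0 0 0 0 0;0 0 0 0 0 0;0 0 0 0 0 0;0 0 0 0 0 0")

```text
time_s: 11.03
position: [0.467, -0.0897, 0.1115]
tcp_rot: [[-0.162, 0.987, -0.001], [0.987, 0.162, 0.003], [0.003, -0.001, -1.0]]
force: [1.9, 9.6, -0.0]
opening: 0.132
grasp_force: 30.0
```

```bash
python3 -c "
from h import *
fs=[]
for i in range(8):
    s=bot.read_state();fs.append(np.array(s['tcp_rot'])[:,0]@s['force']); (capture('side') if i<7 else None)
print(np.round(fs,1),np.mean(fs),s['moment'])
shift([.4663,-.081,.1115])
a=capture('scene')[:,:,::-1];b=capture('side')[:,:,::-1]
def crop(im,x,y,w,h,k):
    c=cv2.convertScaleAbs(cv2.resize(im[y:y+h,x:x+w],None,fx=k,fy=k,interpolation=cv2.INTER_CUBIC),alpha=2)
    for i in range(0,w,10): cv2.putText(c,str(x+i),(i*k,10),0,.35,(0,0,255),1); cv2.line(c,(i*k,0),(i*k,4),(0,255,0))
    for i in range(0,h,10): cv2.putText(c,str(y+i),(4,i*k+4),0,.35,(0,0,255),1); cv2.line(c,(0,i*k),(4,i*k),(0,255,0))
    return c
cv2.imwrite('pics/m4.png',np.hstack([crop(a,75,150,66,95,6),crop(b,260,235,66,95,6)]))
"
```

```text
[9.2 9.2 9.3 8.3 9.2 8.4 8.8 8.4] 8.865912393666266 [ 1.41327185 -0.2929238   0.31442823]
pos [ 0.467  -0.0897  0.1115] yaw 9.32 z [-0.0013  0.0029 -1.    ] t 11.3833 f [ 1.95  8.88 -0.53] shift units [0.173 0.015 0.001]
```

View pics/m4.png

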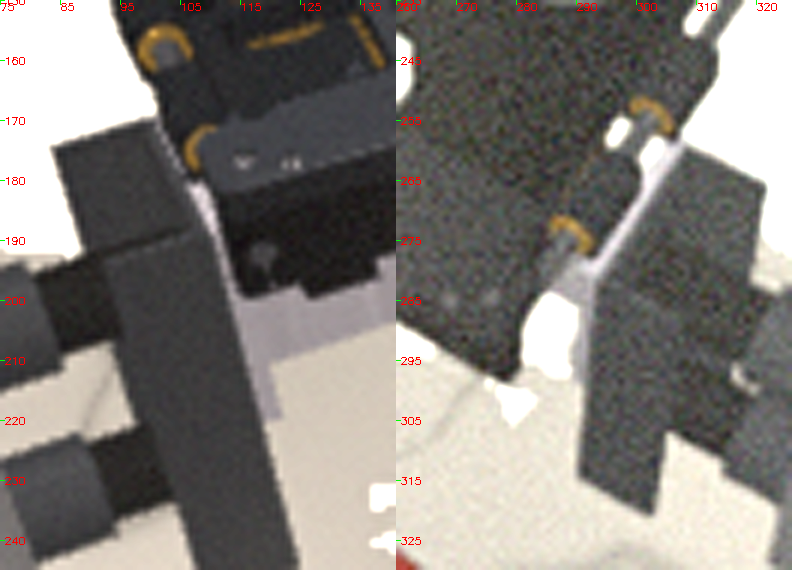

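The plate is flat on the yielded face, top edge and sides in line (side view corner (292,281)), with a steady push of about 9 N.

```bash
python3 -c "
from rig import bot
print(bot.hand_in())"
```

```text
the job is handed in; nothing more can be done
None
```

The job is handed in: the arm is still gripping the larger bracket and pressing it flat on the upright's face at a measured 9 N or so, top edge and sides in line by eye in both camera views; `bot.hand_in()` returned no verdict.

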